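# Bake a waffle in the flip iron

### The job

Get the waffle baking: pick it up from the wooden board and lay it flat and lengthwise between the rims of the flip iron's open lower plate, then fold the red lid fully shut over it while the iron is still level. Turn the closed iron right over, front side up and over to the back, until it rests against its stop upside down, and only then push the orange start lever all the way over to the back. The waffle must stay shut inside, and the mug, tub and salt shaker must be left where they stand.

Things in the scene. Friction and masses are not known exactly. Their poses are not given: they have to be found in the camera images.
- waffle: Golden crisp deep-frozen waffle, hard and rigid, 110 (its x) x 60 (its y) x 24 mm, about 90 g; starts lying flat on the board. Origin at the centre of its underside, z up. To be gripped across the 60 mm width.
- board: Small fixed wooden board 150 (x) x 95 (y) x 12 mm under the waffle; stands to the left or to the right of the iron. Origin at the centre of its underside.
- iron: Stand of the flip iron, fixed to the worktop. Black base plate 150 (x) x 300 (y) mm, top at z 18 mm, y -170 to +130 mm; two grey posts (inner faces y = +-92, outer +-108 mm, 165 mm high) carry the cradle's axle, which runs along y at x = 0, z = 143 mm. Origin on the worktop midway between the posts; x points to the rear (away from the robot at yaw 0), z up.
- cradle (a joint): Turn of the cradle (frame, lower plate, lid) about the axle: 0 = level on its stop; grows as the front bar goes up and over to the back and the rear bar down and under to the front; pi = turned right over, at the other stop. Stiff: stays where left, takes about 0.35 N m (3 to 4 N at a bar). Frame: steel rod rectangle 210 (x) x 160 (y) mm, 8 mm rods.
- plate_floor (a point): Centre of the top face of the lower plate's floor, 14 mm below the axle at cradle 0; axes as the iron's, turning with the cradle. Rims 14 mm high leave 124 (x) x 74 (y) mm for the waffle; along the middle 66 mm of x the side rims are missing and the floor is 52 mm wide, so fingers can reach down beside the waffle; frame side rods at y = +-80 mm.
- front_bar (a point): Middle of the black grip bar at the frame's front (at cradle 0), 16 mm thick, 130 mm long along y, 105 mm from the axle; turns with the cradle and ends at the back. Free gap of 30 mm between bar and plate.
- rear_bar (a point): The same bar on the opposite side of the frame: at the rear with the cradle at 0, ends at the front.
- lid (a joint): Angle of the red lid on the cradle: 0 = shut, parallel to the plate, 4 mm above the waffle; grows to 1.85 as its front edge swings up and back. Hinge along y, 69 mm behind and 14 mm above the axle at cradle 0. Stiff: stays where left, upside down too; takes about 3 to 4 N at its front edge. Starts open, 1.55 to 1.8.
- lid_edge (a point): Middle of the lid's front edge, on the outer face, 138 mm from the hinge. Lid: plate 138 x 86 x 5 mm, hinge line at its inner face, a panel 3 mm proud outside; a black thumb tab 50 mm wide, 8 mm thick, stands 11 mm beyond this edge. Site x points from edge to hinge, z out of the outer face.
- start (a joint): Orange start lever, at the iron's right (-y) side: 0 = off, leaning to the iron's front (-x); 1.0 = on, leaning to the rear. Stays where it is left, light to push.
- start_tip (a point): Centre of the orange ball, 26 mm wide, at the start lever's top. The lever is 70 mm long and stands on a grey control box (74 x 54 mm, with the lever's black block up to z 122 mm) beside the right-hand post; its pivot is at iron x -10, y -135, z 119 mm.
- mug: Yellow mug, 84 x 119 x 92 mm, bystander on the other side of the iron from the board. Origin at the centre of its underside.
- tub: White printed tub with strawberries on it, 72 mm wide, 71 mm high, bystander at the back left. Origin at the centre of its underside.
- salt_shaker: Glass shaker with grey top, 44 mm wide, 90 mm high, bystander at the back right. Origin at the centre of its underside.
Things that resemble listed ones, but are neither listed nor needed, are in the scene too. What is shaped like the waffle but pink is not meant.

How it is judged:
On the way, in this order (a step that is already met when the one before it is completed fails the run):
1. the waffle lies flat between the rims of the lower plate, let go, with the lid still open and the iron level (x of waffle in the frame of plate_floor between -0.012 and 0.012 m and y of waffle in the frame of plate_floor between -0.011 and 0.011 m and z of waffle in the frame of plate_floor between -0.004 and 0.009 m and angle between the z axis of waffle and the z axis of plate_floor, either way round below 0.12 rad and angle between the x axis of waffle and the x axis of plate_floor, either way round below 0.2 rad and linear speed of waffle below 0.02 m/s and value of joint cradle below 0.12 rad and value of joint lid above 0.8 rad and contact force between the fingers and waffle below 0.1 N), for 0.2 s.
2. the lid is fully shut over the waffle, the iron still level (x of waffle in the frame of plate_floor between -0.012 and 0.012 m and y of waffle in the frame of plate_floor between -0.011 and 0.011 m and z of waffle in the frame of plate_floor between -0.004 and 0.009 m and angle between the z axis of waffle and the z axis of plate_floor, either way round below 0.12 rad and angle between the x axis of waffle and the x axis of plate_floor, either way round below 0.2 rad and value of joint cradle below 0.12 rad and value of joint lid below 0.07 rad), for 0.2 s.
3. the shut iron is turned right over to its stop with the waffle inside, the start lever still off (x of waffle in the frame of plate_floor between -0.012 and 0.012 m and y of waffle in the frame of plate_floor between -0.011 and 0.011 m and z of waffle in the frame of plate_floor between -0.004 and 0.009 m and angle between the z axis of waffle and the z axis of plate_floor, either way round below 0.12 rad and angle between the x axis of waffle and the x axis of plate_floor, either way round below 0.2 rad and value of joint lid below 0.07 rad and value of joint cradle above 3.04 rad and value of joint start below 0.3 rad), for 0.2 s.
4. the start lever is pushed over to the back (value of joint start above 0.85 rad), for 0.2 s.
At the end, for the whole second after the job is handed in: The waffle lies still inside the shut iron (within 12 mm of the plate's middle lengthwise and 11 mm across, within 0.12 rad of flat and 0.2 rad of lengthwise), the lid is shut within 0.07 rad, the cradle turned over to at least 3.04 rad, the start lever beyond 0.85 rad (x of waffle in the frame of plate_floor between -0.012 and 0.012 m and y of waffle in the frame of plate_floor between -0.011 and 0.011 m and z of waffle in the frame of plate_floor between -0.004 and 0.009 m and angle between the z axis of waffle and the z axis of plate_floor, either way round below 0.12 rad and angle between the x axis of waffle and the x axis of plate_floor, either way round below 0.2 rad and linear speed of waffle below 0.02 m/s and value of joint lid below 0.07 rad and value of joint cradle above 3.04 rad and value of joint start above 0.85 rad); the robot touches nothing.
It fails at once if the mug is knocked over or shifted by more than 30 mm (distance of mug from where it was at the start of the episode above 0.03 m or angle between mug's own z axis and vertical above 0.4 rad).
It fails at once if the tub is knocked over or shifted by more than 30 mm (distance of tub from where it was at the start of the episode above 0.03 m or angle between tub's own z axis and vertical above 0.4 rad).
It fails at once if the salt shaker is knocked over or shifted by more than 30 mm (distance of salt_shaker from where it was at the start of the episode above 0.03 m or angle between salt_shaker's own z axis and vertical above 0.4 rad).
It fails at once if the iron is turned by more than 0.5 rad with its lid open by more than 0.3 rad (value of joint cradle above 0.5 rad and value of joint lid above 0.3 rad).
It fails at once if the start lever is pushed before the iron is turned over (value of joint start above 0.5 rad and value of joint cradle below 2.9 rad).
It also fails if it takes over 72 s, if anything falls off the work surface, if the arm or the gripper's body presses on something with over 40 N, if the wrist force passes 120 N, or if a joint passes its speed limit or range.

### The arm

A 6-joint arm with a two-finger parallel gripper is mounted at the origin on a cart in front of the work surface, level with it; the furniture and walls round the work are solid. World frame = base frame: x ahead of the robot, y to its left, z up, the work surface at z = 0. Lengths are in m, angles in rad, forces in N, time in s.
With the tool pointing down it reaches from about 0.225 to 0.875 m from the base axis. Payload 3.4 kg.
Tool frame: the origin (TCP) lies midway between the tips of the shut fingers; the grasp point (between the pads) lies 19 mm behind it (manip.pinch_z is the distance from the TCP to the grasp point, in m); z points along the fingers, y is the line along which they close (so a half turn about z gives the same grasp; the last joint's range is limited). The gripper opens to 85 mm and grips with 20 to 120 N. Pads are 22 mm wide; open, the fingers measure 114 mm over their backs; the gripper's body (76 mm by 85 mm) begins 54 mm behind the grasp point. The pads swing forward as they close: fully open they stand 13 mm farther back than shut.
Start: joints at [1.027, 0.276, 1.505, -0, 1.361, -0.121], TCP at [0.236, 0.524, 0.231] pointing down, gripper open.
Joint ranges: [-2.89, 2.89], [-0.75, 2.08], [0.22, 2.7], [-1.18, 4.32], [0.11, 2.71], [-2.7, 2.7]. Speed limits (rad/s): [2.57, 2.57, 3.14, 3.14, 3.14, 3.14].

### API

Orientations are given as a unit quaternion [w, x, y, z].
In Python, from rig import manip gives the robot as it stands.
- The arm moves only by the tool carry_out, never from a script. Its arguments are lists of equal length, an entry for each row: "delta_pos": the shift along the tool's x, y, z scaled (see below), a list of three; "turn": the turn, a rotation vector about the tool's x, y, z scaled (see below), a list of three; "claw": the closure, from -1 (fully open) to 1 (shut). A call has 1 to 12 rows; each row is the pose to reach, as a shift and turn from the pose commanded when the call began, along the tool's axes at that moment; what a row does not reach only later rows make up. The controller multiplies each number of a shift by 400 mm and each number of a turn by 30 degrees. A row lasts 1/10 s, in which the tool goes at most 50 mm and 8.59 degrees, less where a joint would pass 70% of its speed; a pose out of reach is approached as far as the arm can. A call with a number of a shift or a turn outside -1 to 1 is refused whole. A call with a gripper value outside its range is refused whole. The fingers move at their own pace and stop on an object; "force" is the grip in N (left out, the last holds). Time passes only in rows, so rows that repeat a pose let the fingers close. It gives the time, the measured TCP pose, the force, the opening and the grip force at its end, in the units of the state.
- manip.get_state(): the state, without advancing time (a new reading comes with each control period).
- manip.get_image(name): name is "side" or "top" or "wrist"; returns a dict with "image" (384x512x3 uint8, red, green, blue), "z_map" (384x512 float32, m along the optical axis (not along the pixel's ray), 0 where there is no reading), "fx", "fy", "cx", "cy" (pixels), "world_to_cam" (4x4, takes a point from world to camera coordinates). Camera axes: x right, y down, z forward; pixel columns grow to the right and rows downward; lengths in m; the calibration is good to about 2 mm. The wrist camera is an equidistant fisheye: a pixel r from the principal point sees the ray r / f radians off the axis. A picture is of the moment at which its call begins.
- manip.sign_off(): hands the job in; it is judged then, once.
Trained networks look in the newest picture that a camera, given by its name, has taken for a name from the list of things; names that differ only in an ending like _2 or _b are one class to them, and where a whole thing is asked for, a point or a joint stands for the part that bears it (a point fixed in the world has none). Each returns a list of dicts, best first, with "score" (0 to 1); they miss things now and then, are a little off and sometimes report something else, mostly with a low value. They report only what shows in the picture. A call takes as long as a camera call. They do not tell look-alikes from the thing itself.
- manip.spot_in(camera, query): "point" ([x, y, z] in m, in world coordinates, good to about 4 mm: the middle of the surface that is visible of it).
- manip.place_of(camera, query): "point" ([x, y, z] in m, in world coordinates, good to about 4 mm: a listed point, or the origin of a listed thing).
The state is a dict: "clock": time; "qpos": joint angles; "qd": joint speeds; "effort": joint torques, N m; "position": TCP position; "ee_rot": TCP orientation; "contact_force": force on the tool from outside, world axes, zero at the start; "moment": the same for the moment, N m; "width": finger opening in m; "gripper_force": force on a finger pad.
Only numpy, scipy, OpenCV 4.12 (cv2) and the standard library are available. Lean on these libraries where they do the work, as an engineer would, in place of code of your own. Each camera call takes 0.05 s, during which the arm holds its last target. There are 200 camera calls.

## Working session

There is one attempt and no reset: what is moved stays moved. The work goes in short steps, Python scripts to look and compute and a tool call to move; the robot and the scene stay as the last step left them, time stands still between calls to the robot, and variables do not carry over. Pictures are saved under pics/ and viewed, at most 12 in all, crops included, and the job is handed in when it is done.

Besides the shell and the picture viewer there is one more tool, called after "Emit:" as name(argument=value, ...) on one line, values as JSON. carry_out: Moves the arm, as the interface text tells. Shifts and turns lie within -1 to 1; 1 stands for 400 mm of shift or 30 degrees of turn. Its arguments: {"type":"object","properties":{"delta_pos":{"type":"array","items":{"type":"array","items":{"type":"number","minimum":-1,"maximum":1}}},"turn":{"type":"array","items":{"type":"array","items":{"type":"number","minimum":-1,"maximum":1}}},"claw":{"type":"array","items":{"type":"number"}},"force":{"type":"number"}},"required":["delta_pos","turn","claw"]}

```bash
mkdir -p pics; ls
cat > h.py <<'E'
from rig import manip
import numpy as np, cv2
from scipy.spatial.transform import Rotation as R
def world(im,u,v,z=None):
    z=im["z_map"][v,u] if z is None else z
    p=np.array([(u-im["cx"])/im["fx"]*z,(v-im["cy"])/im["fy"]*z,z,1])
    return (np.linalg.inv(im["world_to_cam"])@p)[:3]
def save(im,name,box=None,s=1):
    a=im["image"][...,::-1]
    if box: a=a[box[1]:box[3],box[0]:box[2]]
    cv2.imwrite("pics/"+name+".png",cv2.resize(a,None,fx=s,fy=s,interpolation=cv2.INTER_CUBIC))
def pose():
    s=manip.get_state(); q=s["ee_rot"]; r=R.from_quat([q[1],q[2],q[3],q[0]])
    return s,np.array(s["position"]),r
def move(target,Rt=None):
    "delta in tool units from the measured pose"
    s,p,r=pose()
    d=r.inv().apply(np.array(target)-p)/0.4
    t=np.zeros(3) if Rt is None else (r.inv()*Rt).as_rotvec()/np.radians(30)
    print("shift",d.round(4),"turn",t.round(4))
E
python3 - <<'E'
from h import *
for c in("top","side"):
    im=manip.get_image(c); save(im,c+"0",s=1.5)
    for n in "waffle board iron plate_floor front_bar rear_bar lid_edge start_tip mug tub salt_shaker".split():
        print(c,n,[(np.round(d["point"],3).tolist(),round(d["score"],2)) for d in manip.place_of(c,n)[:3]])
s,p,r=pose();print(s["clock"],p,r.as_matrix().round(3))
E
```

```text
pics
top waffle [([0.364, -0.178, -0.0], 0.84), ([0.497, 0.304, 0.011], 0.79), ([0.36, 0.151, 0.002], 0.62)]
top board [([0.495, 0.297, 0.0], 0.78)]
top iron [([0.568, -0.008, 0.001], 0.76)]
top plate_floor [([0.571, -0.003, 0.128], 0.93), ([0.639, -0.002, 0.296], 0.59)]
top front_bar [([0.463, -0.015, 0.143], 0.78)]
top rear_bar []
top lid_edge [([0.637, -0.002, 0.298], 0.91)]
top start_tip [([0.7, -0.275, 0.001], 0.54)]
top mug [([0.51, -0.32, 0.0], 0.85)]
top tub [([0.702, 0.28, 0.0], 0.66)]
top salt_shaker [([0.701, -0.278, 0.001], 0.64)]
side waffle [([0.363, 0.153, 0.002], 0.88), ([0.365, -0.176, 0.0], 0.64), ([0.494, 0.301, 0.012], 0.55)]
side board [([0.493, 0.3, 0.0], 0.48), ([0.538, -0.144, 0.181], 0.48)]
side iron [([0.564, -0.008, -0.001], 0.61)]
side plate_floor [([0.564, -0.005, 0.128], 0.85)]
side front_bar [([0.46, -0.016, 0.141], 0.89)]
side rear_bar [([0.668, 0.004, 0.143], 0.6)]
side lid_edge [([0.634, -0.0, 0.295], 0.56), ([0.671, 0.004, 0.144], 0.41)]
side start_tip [([0.539, -0.144, 0.178], 0.57)]
side mug [([0.509, -0.321, -0.0], 0.88)]
side tub [([0.71, 0.281, -0.002], 0.78)]
side salt_shaker [([0.704, -0.278, 0.0], 0.72)]
1.2 [0.23594284 0.52437711 0.2313319 ] [[-0.912  0.41   0.   ]
 [ 0.41   0.912  0.   ]
 [-0.     0.    -1.   ]]
```

View pics/top0.png

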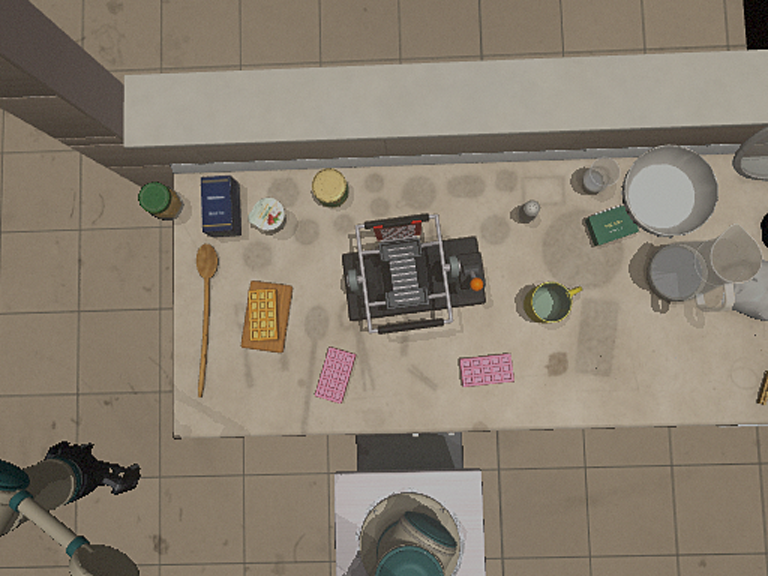

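View pics/side0.png

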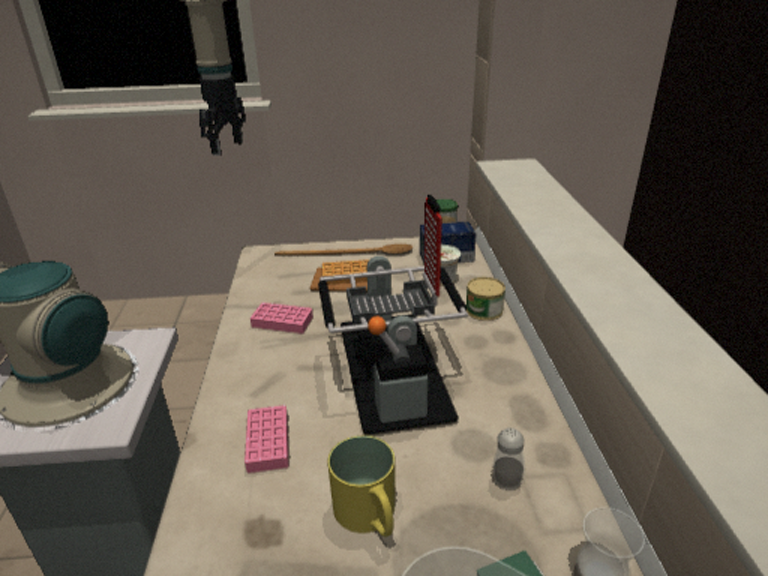

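The candidates in the top view are a golden slab on the board at (263,315) and two pink ones at (335,374) and (487,370). The golden one on the wooden board fits the description. In both views the iron stands at mid-scene with its lid up. I'll confirm in a crop and measure the orientations.

Run:
```python
from h import *
im=manip.get_image("top"); save(im,"crop1",(140,120,340,260),4)
hsv=cv2.cvtColor(im["image"],cv2.COLOR_RGB2HSV); z=im["z_map"]
vv,uu=np.mgrid[:384,:512]
P=np.stack([(uu-im["cx"])/im["fx"]*z,(vv-im["cy"])/im["fy"]*z,z,np.ones_like(z)],-1)@np.linalg.inv(im["world_to_cam"]).T
P=P[...,:3]
def rect(m,name):
    q=P[m].astype(np.float32); c=q[:,:2]
    r=cv2.minAreaRect(c*1000); print(name,len(q),"mean",q.mean(0).round(4),"med z",np.median(q[:,2]).round(4),"rect",np.round(r[0],1),np.round(r[1],1),round(r[2],1))
near=lambda x,y,r:np.hypot(P[...,0]-x,P[...,1]-y)<r
rect(near(.495,.30,.075)&(P[...,2]>.024)&(P[...,2]<.05),"waffle")
rect(near(.495,.30,.12)&(P[...,2]>.006)&(P[...,2]<.05)&(hsv[...,1]>90),"board")
rect(near(.568,-.005,.14)&(P[...,2]>.121)&(P[...,2]<.137),"floor")
dark=im["image"].max(-1)<60
rect(near(.463,-.015,.09)&(P[...,2]>.135)&(P[...,2]<.165)&dark,"frontbar")
rect((P[...,2]>.27)&near(.64,0,.1),"lidtop")
rect(near(.568,-.005,.2)&(P[...,2]>.009)&(P[...,2]<.03)&dark,"base")
o=(hsv[...,0]<15)&(hsv[...,1]>180)&(P[...,2]>.15)&near(.54,-.145,.05); rect(o,"ball")
```

```text
waffle 643 mean [0.4954 0.3014 0.035 ] med z 0.0351 rect [496.3 302.4] [110.5  62.2] 0.7
board 1282 mean [0.4918 0.2961 0.0239] med z 0.0244 rect [492.7 299.4] [ 95.  149.2] 81.1
floor 1055 mean [ 0.5651 -0.0224  0.1293] med z 0.1295 rect [563.9 -22.4] [129.7 245.2] 5.7
frontbar 173 mean [ 0.4622 -0.0143  0.1492] med z 0.1494 rect [486.5 -12.7] [ 70.2 128.3] 7.7
lidtop 138 mean [0.6334 0.0021 0.2959] med z 0.2966 rect [635.1   2.5] [ 9.1 83. ] 5.7
base 1175 mean [ 0.5614 -0.0038  0.0185] med z 0.0186 rect [565.8 -24.7] [148.5 298.4] 5.9
ball 39 mean [ 0.5337 -0.143   0.1895] med z 0.1893 rect [ 534.6 -143.9] [20.  22.7] 85.1
```

View pics/crop1.png

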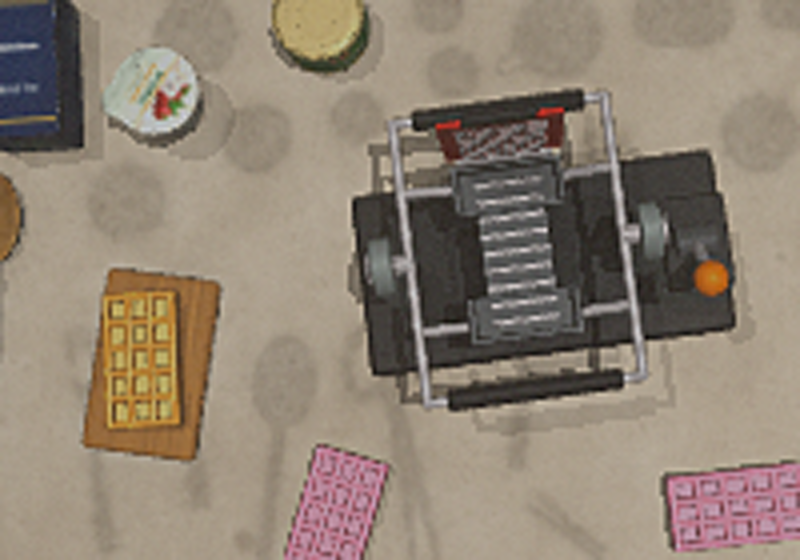

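The crop confirms it: the golden waffle lies on the board at (140,360), and the pink ones at (335,505) and (735,510) are not meant. The waffle centre is about (.496,.302) at yaw 0.7°. The iron's origin is about (.565,-.005) at yaw 5.7°. I'll grip 12 mm to the front of centre to stay clear of the lid.

```bash
cat >> h.py <<'E'
O=np.array([.565,-.0047,0]); YAW=np.radians(5.7)
def down(yaw_y):  # tool pointing down, tool y at this world yaw
    a=yaw_y; y=np.array([np.cos(a),np.sin(a),0]); z=np.array([0,0,-1.]); return R.from_matrix(np.stack([np.cross(y,z),y,z],1))
def iw(x,y,z): return O+R.from_euler("z",YAW).apply([x,y,z])
E
python3 - <<'E'
from h import *
move([.484,.302,.10],down(np.radians(90.7)))
E
```

```text
shift [-0.7936 -0.2526  0.3283] turn [ 1.000e-04 -0.000e+00 -8.308e-01]
```

Emit:
carry_out(delta_pos=[[-0.7936,-0.2526,0.328],[-0.7936,-0.2526,0.328],[-0.7936,-0.2526,0.328],[-0.7936,-0.2526,0.328],[-0.7936,-0.2526,0.328],[-0.7936,-0.2526,0.328],[-0.7936,-0.2526,0.328],[-0.7936,-0.2526,0.328],[-0.7936,-0.2526,0.328],[-0.7936,-0.2526,0.328],[-0.7936,-0.2526,0.328],[-0.7936,-0.2526,0.328]], turn=[[0,0,-0.83],[0,0,-0.83],[0,0,-0.83],[0,0,-0.83],[0,0,-0.83],[0,0,-0.83],[0,0,-0.83],[0,0,-0.83],[0,0,-0.83],[0,0,-0.83],[0,0,-0.83],[0,0,-0.83]], claw=[-1,-1,-1,-1,-1,-1,-1,-1,-1,-1,-1,-1])

```text
clock: 2.45
position: [0.4831, 0.3034, 0.101]
ee_rot: [0.0, -0.007, 1.0, 0.0]
contact_force: [-0.7, 1.2, 0.6]
width: 0.0853
gripper_force: 0.0
```

Run:
```python
from h import *
im=manip.get_image("wrist"); save(im,"w1",s=1.2)
for d in manip.place_of("wrist","waffle")[:3]: print(d)
s,p,r=pose(); print(s["clock"],p,r.as_matrix().round(3)[:,:2])
move([.484,.302,.009],down(np.radians(90.7)))
```

```text
{'point': [0.4986, 0.308, 0.0114], 'score': 0.7}
{'point': [0.3628, 0.148, 0.0034], 'score': 0.59}
{'point': [0.5672, -0.0053, -0.0006], 'score': 0.54}
2.55 [0.48333329 0.30309494 0.10080937] [[-1.    -0.014]
 [-0.014  1.   ]
 [-0.001  0.001]]
shift [-0.0014 -0.0029  0.2295] turn [0.0013 0.0017 0.0027]
```

View pics/w1.png

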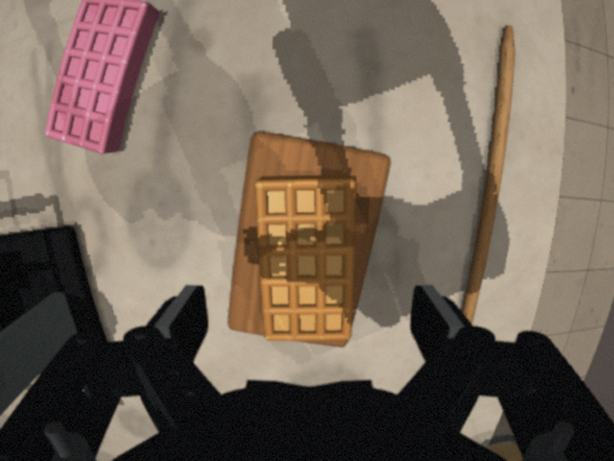

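The wrist view shows the waffle (x 255–355) centred between the fingertips (205/412) and aligned. I'm descending and gripping.

Emit:
carry_out(delta_pos=[[-0.001,-0.003,0.1],[-0.001,-0.003,0.18],[-0.001,-0.003,0.229],[-0.001,-0.003,0.229],[-0.001,-0.003,0.229],[-0.001,-0.003,0.229],[-0.001,-0.003,0.229],[-0.001,-0.003,0.229],[-0.001,-0.003,0.229],[-0.001,-0.003,0.229],[-0.001,-0.003,0.229],[-0.001,-0.003,0.229]], turn=[[0,0,0],[0,0,0],[0,0,0],[0,0,0],[0,0,0],[0,0,0],[0,0,0],[0,0,0],[0,0,0],[0,0,0],[0,0,0],[0,0,0]], claw=[-1,-1,-1,-1,-1,1,1,1,1,1,1,1], force=40)

```text
clock: 3.75
position: [0.4856, 0.3015, 0.0103]
ee_rot: [0.002, -0.006, 1.0, 0.001]
contact_force: [-1.1, 0.8, 5.8]
width: 0.0593
gripper_force: 44.3
```

Run:
```python
from h import *
s,p,r=pose(); print(s["clock"],p,s["width"],s["gripper_force"],r.as_matrix().round(4)[:,:2])
move([p[0],p[1],.27]); move([*iw(-.012,0,.27)[:2],.27],down(YAW+np.pi/2))
```

```text
3.75 [0.48558408 0.30152028 0.01029898] 0.059317674119302576 44.30701732635498 [[-0.9999 -0.0119]
 [-0.0118  0.9999]
 [-0.0032  0.0017]]
shift [-0.0021  0.0011 -0.6492] turn [0. 0. 0.]
shift [-0.1616 -0.7694 -0.65  ] turn [ 0.003   0.0062 -0.1674]
```

Run:
```python
from h import *
move(iw(-.07,0,.24),down(YAW+np.pi/2))
```

```text
shift [-0.017  -0.7822 -0.5755] turn [ 0.003   0.0062 -0.1674]
```

Emit:
carry_out(delta_pos=[[0,0,-0.12],[0,0,-0.24],[0,0,-0.36],[0,-0.05,-0.45],[-0.017,-0.782,-0.575],[-0.017,-0.782,-0.575],[-0.017,-0.782,-0.575],[-0.017,-0.782,-0.575],[-0.017,-0.782,-0.575],[-0.017,-0.782,-0.575],[-0.017,-0.782,-0.575],[-0.017,-0.782,-0.575]], turn=[[0,0,0],[0,0,0],[0,0,0],[0,0,0],[0.003,0.006,-0.167],[0.003,0.006,-0.167],[0.003,0.006,-0.167],[0.003,0.006,-0.167],[0.003,0.006,-0.167],[0.003,0.006,-0.167],[0.003,0.006,-0.167],[0.003,0.006,-0.167]], claw=[1,1,1,1,1,1,1,1,1,1,1,1])

```text
clock: 4.95
position: [0.4947, -0.0127, 0.2388]
ee_rot: [-0.001, -0.048, 0.999, -0.0]
contact_force: [0.1, 0.1, -0.6]
width: 0.0592
gripper_force: 44.0
```

Run:
```python
from h import *
s,p,r=pose(); print(s["clock"],p,s["width"],r.as_matrix().round(4)[:,:2], r.inv().apply(iw(-.07,0,.24)-p))
im=manip.get_image("top"); save(im,"t2",(170,130,310,240),5)
z=im["z_map"];vv,uu=np.mgrid[:384,:512]
P=(np.stack([(uu-im["cx"])/im["fx"]*z,(vv-im["cy"])/im["fy"]*z,z,np.ones_like(z)],-1)@np.linalg.inv(im["world_to_cam"]).T)[...,:3]
im=manip.get_image("wrist"); save(im,"w2",s=1.2)
for n in("waffle","plate_floor","lid_edge"):
  print(n,[(np.round(d["point"],4),round(d["score"],2)) for d in manip.place_of("wrist",n)[:3]])
```

```text
4.95 [ 0.49465638 -0.01273665  0.23884678] 0.05918589101434062 [[-9.954e-01 -9.590e-02]
 [-9.590e-02  9.954e-01]
 [ 2.600e-03 -7.000e-04]] [-0.0007876   0.00101228 -0.00115598]
waffle [(array([0.3612, 0.1504, 0.0021]), 0.82), (array([ 0.5048, -0.0057,  0.2408]), 0.74)]
plate_floor []
lid_edge []
```

View pics/w2.png

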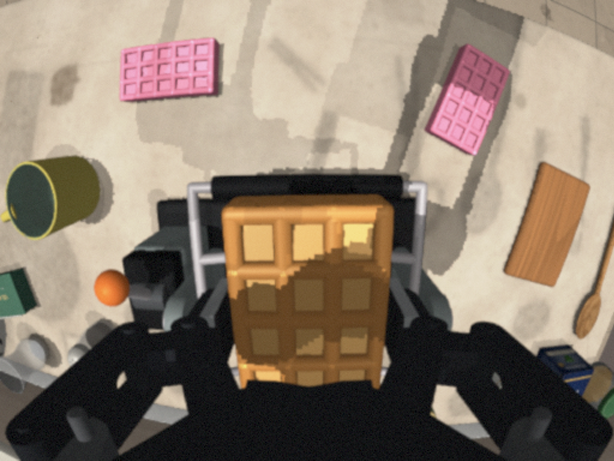

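The wrist view shows the waffle (x 222–393) centred between the frame rods (190/425). Next it goes above the plate and down.

Run:
```python
from h import *
move(iw(-.011,0,.175),down(YAW+np.pi/2));move(iw(-.011,0,.129),down(YAW+np.pi/2))
```

```text
shift [-0.1497 -0.0034  0.1575] turn [-0.0017 -0.0072  0.0039]
shift [-0.1501 -0.0033  0.2725] turn [-0.0017 -0.0072  0.0039]
```

Emit:
carry_out(delta_pos=[[-0.08,0,0.02],[-0.15,0,0.06],[-0.15,0,0.12],[-0.15,0,0.17],[-0.15,0,0.2],[-0.15,0,0.22],[-0.15,0,0.24],[-0.15,0,0.255],[-0.15,0,0.265],[-0.15,0,0.27],[-0.15,0,0.272],[-0.15,0,0.272]], turn=[[0,0,0],[0,-0.007,0.004],[0,-0.007,0.004],[0,-0.007,0.004],[0,-0.007,0.004],[0,-0.007,0.004],[0,-0.007,0.004],[0,-0.007,0.004],[0,-0.007,0.004],[0,-0.007,0.004],[0,-0.007,0.004],[0,-0.007,0.004]], claw=[1,1,1,1,1,1,1,1,1,1,1,1])

```text
clock: 6.4
position: [0.5544, -0.0062, 0.1298]
ee_rot: [0.001, -0.048, 0.999, -0.001]
contact_force: [-0.5, 0.1, -0.7]
width: 0.0595
gripper_force: 44.0
```

Run:
```python
from h import *
s,p,r=pose(); print(s["clock"],p,s["contact_force"],R.from_euler("z",-YAW).apply(p-O),r.as_matrix().round(4)[:,1:])
im=manip.get_image("side"); save(im,"s3",(190,120,340,260),5)
```

```text
6.4 [ 0.55442417 -0.00622503  0.12978183] [-0.49684663  0.14507778 -0.71896515] [-0.01067501 -0.0004671   0.12978183] [[-0.0969  0.0012]
 [ 0.9953 -0.0014]
 [-0.0015 -1.    ]]
```

View pics/s3.png

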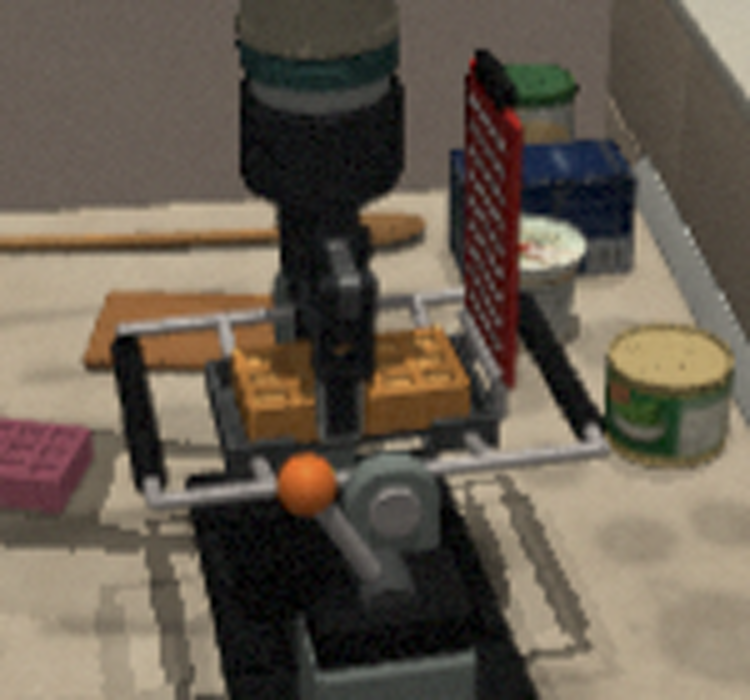

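The side view shows the waffle sitting inside the rims (240–470, 340–440), the lid clear of the gripper, and the lever ball at (307,485). I'll lower 2 mm, release and lift.

Emit:
carry_out(delta_pos=[[0,0,0.005],[0,0,0.005],[0,0,0.005],[0,0,0.005],[0,0,0.005],[0,0,0.005],[0,0,0.005],[0,0,-0.05],[0,0,-0.15],[0,0,-0.26],[0,0,-0.38],[0,0,-0.5]], turn=[[0,0,0],[0,0,0],[0,0,0],[0,0,0],[0,0,0],[0,0,0],[0,0,0],[0,0,0],[0,0,0],[0,0,0],[0,0,0],[0,0,0]], claw=[1,-1,-1,-1,-1,-1,-1,-1,-1,-1,-1,-1])

```text
clock: 7.65
position: [0.5537, -0.0058, 0.3313]
ee_rot: [0.0, -0.049, 0.999, -0.001]
contact_force: [1.6, -0.7, -0.5]
width: 0.0853
gripper_force: 0.0
```

Run:
```python
from h import *
s,p,r=pose(); print(s["clock"],p,s["contact_force"])
im=manip.get_image("wrist"); save(im,"w4",s=1.2)
for c in("wrist","top","side"):
  if c!="wrist": manip.get_image(c)
  for n in("waffle","plate_floor","lid_edge","lid"):
    for d in manip.place_of(c,n)[:3]:
      q=R.from_euler("z",-YAW).apply(d["point"]-O)
      if abs(q[:2]).max()<.12: print(c,n,q.round(4),round(d["score"],2))
move(iw(0,0,.36)); move(iw(.13,0,.36),down(YAW))
```

```text
7.65 [ 0.55369753 -0.0057822   0.33132886] [ 1.57147155 -0.66958771 -0.5031622 ]
wrist waffle [0.0016 0.0025 0.1266] 0.72
wrist lid_edge [ 0.0718 -0.0034  0.3002] 0.85Traceback (most recent call last):
  File "<stdin>", line 7, in <module>
ValueError: it knows: board, front_bar, iron, lid_edge, mug, plate_floor, rear_bar, salt_shaker, start_tip, tub, waffle
```

View pics/w4.png

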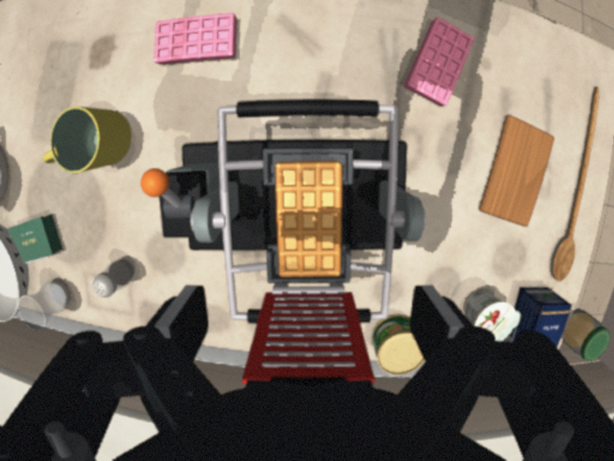

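The wrist view shows the waffle (278–342, 162–278) inside the plate's rims and the lid upright at (308,335). Next I shut the fingers, go over the lid and drop down behind it.

Emit:
carry_out(delta_pos=[[0,0,-0.08],[0,0,-0.08],[-0.1,0,-0.08],[-0.2,0,-0.08],[-0.32,0,-0.08],[-0.32,0,-0.08],[-0.32,0,-0.08],[-0.32,0,0.02],[-0.32,0,0.1],[-0.32,0,0.148],[-0.32,0,0.148],[-0.32,0,0.148]], turn=[[0,0,0],[0,0,0],[0,0,0],[0,0,0],[0,0,0],[0,0,0],[0,0,0],[0,0,0],[0,0,0],[0,0,0],[0,0,0],[0,0,0]], claw=[1,1,1,1,1,1,1,1,1,1,1,1])

```text
clock: 9.05
position: [0.6806, 0.0064, 0.2711]
ee_rot: [0.0, -0.048, 0.999, -0.001]
contact_force: [0.3, 0.1, 0.8]
width: -0.0
gripper_force: 0.0
```

Run:
```python
from h import *
s,p,r=pose(); print(s["clock"],R.from_euler("z",-YAW).apply(p-O),s["contact_force"],s["width"],r.as_matrix().round(3)[:,1:])
```

```text
9.05 [ 0.11612616 -0.00044217  0.27112258] [0.2813775  0.12374778 0.78656481] -4.183939960469173e-06 [[-0.097  0.001]
 [ 0.995 -0.001]
 [-0.001 -1.   ]]
```

Emit:
carry_out(delta_pos=[[0.07,0,-0.002],[0.11,0,0],[0.145,0,0.003],[0.183,0,0.012],[0.218,0,0.025],[0.25,0,0.044],[0.28,0,0.068],[0.307,0,0.096],[0.33,0,0.125],[0.348,0,0.158],[0.362,0,0.192],[0.372,0,0.222]], turn=[[0,0,0],[0,0,0],[0,0,0],[0,0,0],[0,0,0],[0,0,0],[0,0,0],[0,0,0],[0,0,0],[0,0,0],[0,0,0],[0,0,0]], claw=[1,1,1,1,1,1,1,1,1,1,1,1])

```text
clock: 10.25
position: [0.5342, -0.0085, 0.1842]
ee_rot: [0.003, -0.049, 0.999, -0.001]
contact_force: [0.2, -0.8, 2.8]
width: 0.0001
gripper_force: 1.4
```

Emit:
carry_out(delta_pos=[[0.008,0,0.026],[0.01,0,0.04],[0.01,0,0.048],[0.01,0,0.053],[0.01,0,0.058],[0.01,0,0.058],[0.01,0,0.058],[0.01,0,0.058]], turn=[[0,0,0],[0,0,0],[0,0,0],[0,0,0],[0,0,0],[0,0,0],[0,0,0],[0,0,0]], claw=[1,1,1,1,1,1,1,1])

```text
clock: 11.05
position: [0.5304, -0.0088, 0.1617]
ee_rot: [0.002, -0.049, 0.999, -0.001]
contact_force: [-3.4, -1.3, 16.9]
width: -0.0002
gripper_force: 9.0
```

Run:
```python
from h import *
s,p,r=pose(); print(s["clock"],R.from_euler("z",-YAW).apply(p-O),s["contact_force"])
im=manip.get_image("side"); save(im,"s5",(190,120,340,260),4)
```

```text
11.05 [-0.03483748 -0.00062865  0.16170315] [-3.37289067 -1.33136132 16.9201231 ]
```

View pics/s5.png

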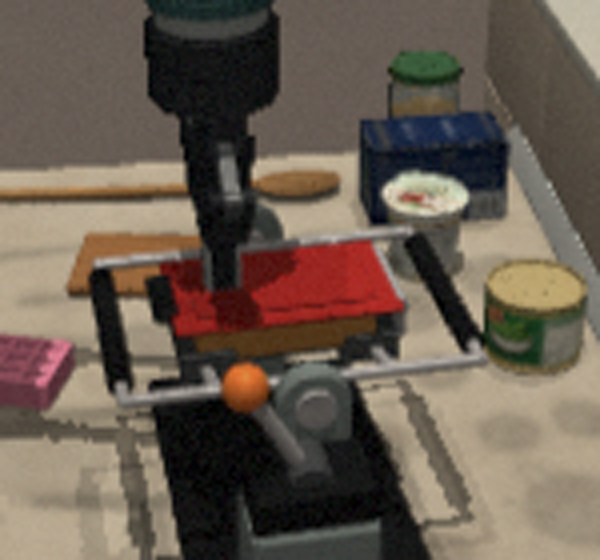

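The side view shows the lid shut flat over the waffle (lid 165–400, 245–330), the frame level and the lever still forward at (245,388). Next I rise and turn 90° for the front bar.

Run:
```python
from h import *
s,p,r=pose(); print(np.round(s["qpos"],3))
```

```text
[-0.147  0.257  1.714 -0.002  1.167 -1.814]
```

Emit:
carry_out(delta_pos=[[0,0,-0.05],[0,0,-0.15],[0.1,0.05,-0.22],[0.176,0.105,-0.22],[0.176,0.105,-0.22],[0.176,0.105,-0.22],[0.176,0.105,-0.22]], turn=[[0,0,0],[0,0,0],[0,0,-0.5],[0,0,-1],[0,0,-1],[0,0,-1],[0,0,-1]], claw=[1,1,1,1,1,1,1])

```text
clock: 11.8
position: [0.4548, 0.0269, 0.2463]
ee_rot: [-0.0, -0.306, 0.952, -0.001]
contact_force: [0.5, 0.4, -0.6]
width: 0.0003
gripper_force: 0.0
```

Run:
```python
from h import *
s,p,r=pose(); print(np.round(s["qpos"],3),R.from_euler("z",-YAW).apply(p-O),r.as_matrix().round(3)[:,1:])
im=manip.get_image("wrist")
for n in("front_bar","rear_bar"):print(n,[(R.from_euler("z",-YAW).apply(d["point"]-O).round(4),round(d["score"],2)) for d in manip.place_of("wrist",n)[:2]])
```

```text
[-9.300e-02  8.500e-02  1.712e+00 -1.000e-03  1.344e+00 -2.284e+00] [-0.10653874  0.0424044   0.24631261] [[-0.582  0.   ]
 [ 0.813 -0.001]
 [-0.001 -1.   ]]
front_bar [(array([-0.1058,  0.0009,  0.1404]), 0.97)]
rear_bar []
```

Joint 6 is nearing its limit that way, so I'll turn back the other way by +120° over four calls.

Emit:
carry_out(delta_pos=[[0,0,0],[0,0,0],[0,0,0],[0,0,0]], turn=[[0,0,1],[0,0,1],[0,0,1],[0,0,1]], claw=[0.3,0.3,0.3,0.3])

```text
clock: 12.35
position: [0.4555, 0.0265, 0.2458]
ee_rot: [-0.0, -0.046, 0.999, -0.001]
contact_force: [-0.5, -0.4, 0.6]
width: 0.0296
gripper_force: 0.0
```

Emit:
carry_out(delta_pos=[[0,0,0],[0,0,0],[0,0,0],[0,0,0]], turn=[[0,0,1],[0,0,1],[0,0,1],[0,0,1]], claw=[0.3,0.3,0.3,0.3])

```text
clock: 12.75
position: [0.4555, 0.0265, 0.2459]
ee_rot: [-0.0, 0.214, 0.977, -0.001]
contact_force: [-0.2, -0.7, -0.3]
width: 0.0297
gripper_force: 0.0
```

Emit:
carry_out(delta_pos=[[0,0,0],[0,0,0],[0,0,0],[0,0,0]], turn=[[0,0,1],[0,0,1],[0,0,1],[0,0,1]], claw=[0.3,0.3,0.3,0.3])

```text
clock: 13.15
position: [0.4555, 0.0265, 0.2459]
ee_rot: [0.0, 0.46, 0.888, -0.001]
contact_force: [-0.1, 0.2, -0.2]
width: 0.03
gripper_force: 0.0
```

Emit:
carry_out(delta_pos=[[0,0,0],[0,0,0],[0,0,0],[0,0,0],[0,0,0]], turn=[[0,0,1],[0,0,1],[0,0,1],[0,0,1],[0,0,1]], claw=[0.3,0.3,0.3,0.3,0.3])

```text
clock: 13.65
position: [0.4554, 0.0265, 0.2459]
ee_rot: [0.0, 0.672, 0.74, -0.001]
contact_force: [0.1, -0.4, 0.7]
width: 0.03
gripper_force: 0.0
```

Run:
```python
from h import *
s,p,r=pose(); print(s["clock"],s["width"],np.round(s["qpos"],3),R.from_euler("z",-YAW).apply(p-O),r.as_matrix().round(3)[:,1:])
im=manip.get_image("wrist"); save(im,"w6",s=1.2)
for n in("front_bar",):print(n,[(R.from_euler("z",-YAW).apply(d["point"]-O).round(4),round(d["score"],2)) for d in manip.place_of("wrist",n)[:2]])
move(iw(-.1055,.042,.124),down(YAW))
```

```text
13.65 0.030012059412983613 [-9.400e-02  8.600e-02  1.712e+00 -1.000e-03  1.344e+00 -1.900e-01] [-0.10592034  0.04191769  0.24590233] [[ 0.995 -0.   ]
 [ 0.096 -0.001]
 [-0.    -1.   ]]
front_bar [(array([-0.1049, -0.0023,  0.1421]), 0.66)]
shift [0.0005 0.0012 0.3049] turn [-0.0003  0.0023 -0.0028]
```

View pics/w6.png

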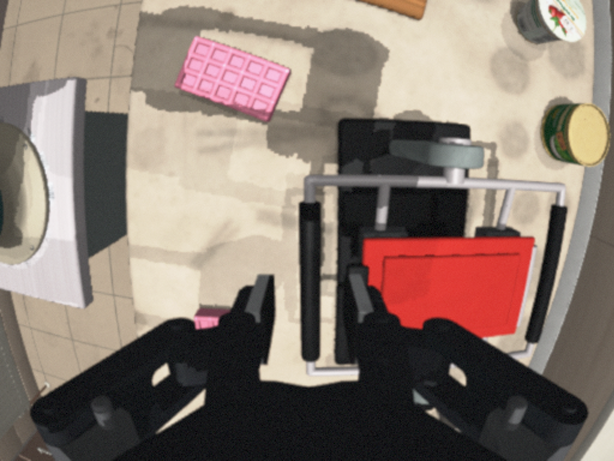

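The wrist view shows the bar (x≈310) between the fingertips (272/345) and the lid shut. I'll descend and pinch it lightly.

Emit:
carry_out(delta_pos=[[0,0,0.1],[0,0.001,0.19],[0,0.001,0.26],[0,0.001,0.305],[0,0.001,0.305],[0,0.001,0.305],[0,0.001,0.305],[0,0.001,0.305],[0,0.001,0.305],[0,0.001,0.305]], turn=[[0,0,0],[0,0,0],[0,0,0],[0,0,0],[0,0,0],[0,0,0],[0,0,0],[0,0,0],[0,0,0],[0,0,0]], claw=[0.3,0.3,0.3,0.3,0.3,1,1,1,1,1], force=30)

```text
clock: 14.75
position: [0.456, 0.0264, 0.1249]
ee_rot: [0.001, 0.672, 0.741, -0.0]
contact_force: [-1.1, 0.3, 0.5]
width: 0.015
gripper_force: 29.6
```

Run:
```python
from h import *
s,p,r=pose(); print(s["clock"],s["width"],s["contact_force"],R.from_euler("z",-YAW).apply(p-O))
x0,z0=-105,124
for k in range(1,23):
    a=np.radians(k*180/22); x=-105*np.cos(a);z=124+105*np.sin(a)
    print(k,round((x-x0)/400,3),round((z0-z)/400,3))
```

```text
14.75 0.01496245119849003 [-1.06166459  0.27202641  0.53595534] [-0.1054192  0.0417667  0.1248522]
1 0.003 -0.037
2 0.011 -0.074
3 0.024 -0.109
4 0.042 -0.142
5 0.064 -0.172
6 0.091 -0.198
7 0.121 -0.221
8 0.153 -0.239
9 0.189 -0.252
10 0.225 -0.26
11 0.262 -0.262
12 0.3 -0.26
13 0.336 -0.252
14 0.372 -0.239
15 0.404 -0.221
16 0.434 -0.198
17 0.461 -0.172
18 0.483 -0.142
19 0.501 -0.109
20 0.514 -0.074
21 0.522 -0.037
22 0.525 -0.0
```

Emit:
carry_out(delta_pos=[[0,0.003,-0.037],[0,0.011,-0.074],[0,0.024,-0.109],[0,0.042,-0.142],[0,0.064,-0.172],[0,0.091,-0.198],[0,0.121,-0.221],[0,0.153,-0.239],[0,0.189,-0.252],[0,0.225,-0.26],[0,0.262,-0.262]], turn=[[0,0,0],[0,0,0],[0,0,0],[0,0,0],[0,0,0],[0,0,0],[0,0,0],[0,0,0],[0,0,0],[0,0,0],[0,0,0]], claw=[1,1,1,1,1,1,1,1,1,1,1])

```text
clock: 15.85
position: [0.5577, 0.0369, 0.2322]
ee_rot: [-0.0, 0.672, 0.741, -0.001]
contact_force: [-8.5, 0.3, 11.5]
width: 0.0151
gripper_force: 33.0
```

Run:
```python
from h import *
s,p,r=pose(); print(s["clock"],s["width"],s["contact_force"],s["gripper_force"],R.from_euler("z",-YAW).apply(p-O),r.as_matrix().round(3)[:,1:])
im=manip.get_image("side"); save(im,"s7",(190,100,340,260),3)
```

```text
15.85 0.015086358467873422 [-8.47332703  0.34018637 11.47010441] 32.96279042959213 [-0.00311048  0.042133    0.23224876] [[ 0.995 -0.002]
 [ 0.097 -0.002]
 [-0.002 -1.   ]]
```

View pics/s7.png

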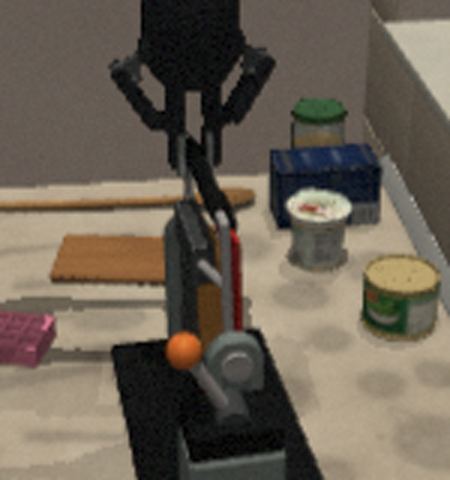

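The side view shows the frame upright with the bar in the fingers at (200,175) and the lid and waffle together. I'm carrying on over to the back.

Emit:
carry_out(delta_pos=[[0,0.038,0.002],[0,0.074,0.01],[0,0.11,0.023],[0,0.142,0.041],[0,0.172,0.064],[0,0.199,0.09],[0,0.221,0.12],[0,0.239,0.153],[0,0.252,0.188],[0,0.26,0.225],[0,0.263,0.262],[0,0.263,0.272]], turn=[[0,0,0],[0,0,0],[0,0,0],[0,0,0],[0,0,0],[0,0,0],[0,0,0],[0,0,0],[0,0,0],[0,0,0],[0,0,0],[0,0,0]], claw=[1,1,1,1,1,1,1,1,1,1,1,1])

```text
clock: 17.1
position: [0.6648, 0.0479, 0.1205]
ee_rot: [0.0, 0.672, 0.741, 0.0]
contact_force: [-2.4, 1.9, 5.7]
width: 0.0151
gripper_force: 39.8
```

Emit:
carry_out(delta_pos=[[0,0,0.005],[0,0,0.01],[0,0,0.01]], turn=[[0,0,0],[0,0,0],[0,0,0]], claw=[1,1,1])

```text
clock: 17.4
position: [0.6648, 0.0478, 0.1178]
ee_rot: [0.0, 0.672, 0.741, 0.0]
contact_force: [-2.2, 2.5, 4.1]
width: 0.0148
gripper_force: 39.7
```

Run:
```python
from h import *
s,p,r=pose(); print(s["clock"],s["width"],s["contact_force"],s["gripper_force"],R.from_euler("z",-YAW).apply(p-O),r.as_matrix().round(3)[:,1:])
for c in("side","top"):
  im=manip.get_image(c)
  for n in("front_bar","rear_bar","plate_floor","start_tip"):print(c,n,[(R.from_euler("z",-YAW).apply(d["point"]-O).round(4),round(d["score"],2)) for d in manip.place_of(c,n)[:2]])
```

```text
17.4 0.014809196744021643 [-2.19596919  2.5225558   4.10744087] 39.73048746585846 [0.10452652 0.0423466  0.11775668] [[ 0.995  0.001]
 [ 0.097  0.   ]
 [ 0.001 -1.   ]]
side front_bar [(array([0.1072, 0.0006, 0.1441]), 0.73)]
side rear_bar [(array([-0.1048, -0.0014,  0.1469]), 0.86)]
side plate_floor [(array([-0.0034, -0.0029,  0.1584]), 0.72)]
side start_tip [(array([-0.0418, -0.1372,  0.1784]), 0.46)]
top front_bar [(array([0.1064, 0.0023, 0.1438]), 0.7)]
top rear_bar [(array([-0.1057, -0.0042,  0.1421]), 0.98)]
top plate_floor [(array([0.003 , 0.001 , 0.1562]), 0.96)]
top start_tip [(array([-0.0413, -0.139 ,  0.179 ]), 0.45)]
```

Both bars read level. I'll let go, then press the bar down from above with shut fingers to make sure it is on its stop.

Emit:
carry_out(delta_pos=[[0,0,0],[0,0,0],[0,0,0],[0,0,-0.1],[0,0,-0.18],[0,0,-0.18],[0,0,-0.18],[0,0,-0.12],[0,0,-0.09],[0,0,-0.08],[0,0,-0.076],[0,0,-0.076]], turn=[[0,0,0],[0,0,0],[0,0,0],[0,0,0],[0,0,0],[0,0,0],[0,0,0],[0,0,0],[0,0,0],[0,0,0],[0,0,0],[0,0,0]], claw=[0.3,0.3,0.3,0.3,1,1,1,1,1,1,1,1])

```text
clock: 19.1
position: [0.663, 0.0467, 0.1506]
ee_rot: [0.0, 0.672, 0.741, -0.001]
contact_force: [-8.3, -0.2, 24.7]
width: -0.0
gripper_force: 12.2
```

Run:
```python
from h import *
s,p,r=pose(); print(s["clock"],s["width"],s["contact_force"],R.from_euler("z",-YAW).apply(p-O))
```

```text
19.1 -1.5421617008726965e-05 [-8.25274205 -0.22850358 24.67864846] [0.10264752 0.04139018 0.1506094 ]
```

The stop holds firmly: 25 N with the bar top at z 0.151. On to the start lever.

Emit:
carry_out(delta_pos=[[0,0,-0.1],[0,0,-0.22],[0,-0.05,-0.3],[-0.446,-0.482,-0.3],[-0.446,-0.482,-0.3],[-0.446,-0.482,-0.3],[-0.446,-0.482,-0.3],[-0.446,-0.482,-0.3],[-0.446,-0.482,-0.3],[-0.446,-0.482,-0.3],[-0.446,-0.482,-0.3],[-0.446,-0.482,-0.3]], turn=[[0,0,0],[0,0,0],[0,0,0],[0,0,0],[0,0,0],[0,0,0],[0,0,0],[0,0,0],[0,0,0],[0,0,0],[0,0,0],[0,0,0]], claw=[1,1,1,1,1,1,1,1,1,1,1,1])

```text
clock: 20.3
position: [0.4908, -0.1481, 0.2662]
ee_rot: [0.0, 0.671, 0.741, -0.0]
contact_force: [0.7, 0.4, 0.1]
width: -0.0
gripper_force: 0.0
```

Run:
```python
from h import *
I=R.from_euler("z",-YAW)
s,p,r=pose(); print(s["clock"],s["contact_force"],I.apply(p-O),r.as_matrix().round(3)[:,1:])
im=manip.get_image("wrist")
print([(I.apply(d["point"]-O).round(4),round(d["score"],2)) for d in manip.place_of("wrist","start_tip")[:2]])
move(iw(-.09,-.137,.165)); move(iw(-.002,-.137,.165))
```

```text
20.3 [0.67093729 0.35423128 0.11944846] [-0.08806767 -0.13533435  0.26622081] [[ 0.995 -0.   ]
 [ 0.099 -0.   ]
 [-0.    -1.   ]]
[(array([-0.0455, -0.1358,  0.1811]), 0.9)]
shift [-0.0038 -0.0048  0.2537] turn [0. 0. 0.]
shift [-0.0037  0.2152  0.2537] turn [0. 0. 0.]
```

Emit:
carry_out(delta_pos=[[-0.004,-0.006,0.1],[-0.004,-0.006,0.2],[-0.004,-0.006,0.254],[-0.004,-0.006,0.254],[-0.004,0.05,0.254],[-0.004,0.09,0.254],[-0.004,0.13,0.254],[-0.004,0.16,0.254],[-0.004,0.185,0.254],[-0.004,0.2,0.254],[-0.004,0.21,0.254],[-0.004,0.215,0.254]], turn=[[0,0,0],[0,0,0],[0,0,0],[0,0,0],[0,0,0],[0,0,0],[0,0,0],[0,0,0],[0,0,0],[0,0,0],[0,0,0],[0,0,0]], claw=[1,1,1,1,1,1,1,1,1,1,1,1])

```text
clock: 21.6
position: [0.5758, -0.1425, 0.1651]
ee_rot: [0.0, 0.672, 0.741, -0.0]
contact_force: [-1.0, 0.6, -0.5]
width: 0.0005
gripper_force: 0.5
```

Run:
```python
from h import *
I=R.from_euler("z",-YAW)
s,p,r=pose(); print(s["clock"],s["contact_force"],I.apply(p-O))
for c in("side","top"):
  im=manip.get_image(c)
  print([(I.apply(d["point"]-O).round(4),round(d["score"],2)) for d in manip.place_of(c,"start_tip")[:2]])
```

```text
21.6 [-1.03911727  0.63697254 -0.49087136] [-0.00291605 -0.13815458  0.16509748]
[(array([ 0.0251, -0.1395,  0.1782]), 0.7), (array([ 0.0652, -0.0013,  0.1225]), 0.17)]
[]
```

Emit:
carry_out(delta_pos=[[0,0.01,0],[0,0.018,0],[0,0.022,0],[0,0.022,0]], turn=[[0,0,0],[0,0,0],[0,0,0],[0,0,0]], claw=[1,1,1,1])

```text
clock: 22.2
position: [0.5766, -0.1425, 0.1653]
ee_rot: [-0.005, 0.672, 0.741, -0.006]
contact_force: [-17.5, -3.6, 10.2]
width: -0.0001
gripper_force: 9.1
```

The lever is at its end stop, with 17 N against it. I'm backing off, rising and checking.

Emit:
carry_out(delta_pos=[[0,-0.03,0],[0,-0.06,0],[0,-0.06,-0.1],[0,-0.06,-0.2],[0,-0.12,-0.32],[0,-0.2,-0.4],[0,-0.28,-0.4],[0,-0.3,-0.4],[0,-0.3,-0.4]], turn=[[0,0,0],[0,0,0],[0,0,0],[0,0,0],[0,0,0],[0,0,0],[0,0,0],[0,0,0],[0,0,0]], claw=[1,1,1,1,1,1,1,1,1])

```text
clock: 23.1
position: [0.4645, -0.1531, 0.3257]
ee_rot: [0.002, 0.672, 0.74, 0.0]
contact_force: [0.4, -0.5, -0.1]
width: 0.0001
gripper_force: 0.0
```

Run:
```python
from h import *
I=R.from_euler("z",-YAW)
for c in("side","top"):
  im=manip.get_image(c)
  if c=="side": save(im,"s8",(190,130,340,260),4)
  for n in("start_tip","front_bar","rear_bar","lid_edge"):print(c,n,[(I.apply(d["point"]-O).round(4),round(d["score"],2)) for d in manip.place_of(c,n)[:2]])
  for n in("mug","tub","salt_shaker"):print(n,[d["point"] for d in manip.place_of(c,n)[:1]])
```

```text
side start_tip [(array([ 0.0274, -0.1357,  0.1784]), 0.56), (array([-0.0007, -0.0011,  0.1531]), 0.24)]
side front_bar []
side rear_bar [(array([-0.1036, -0.0027,  0.1456]), 0.89)]
side lid_edge [(array([ 0.0683, -0.0004,  0.1263]), 0.64)]
mug [[0.509, -0.3177, -0.0012]]
tub []
salt_shaker [[0.7063, -0.2792, -0.001]]
top start_tip [(array([ 0.023 , -0.1392,  0.1791]), 0.47)]
top front_bar [(array([0.1055, 0.002 , 0.1438]), 0.91)]
top rear_bar [(array([-0.1079, -0.0048,  0.1437]), 0.63)]
top lid_edge [(array([ 0.0656, -0.0009,  0.1257]), 0.65)]
mug []
tub [[0.7042, 0.2795, -0.0011]]
salt_shaker []
```

View pics/s8.png

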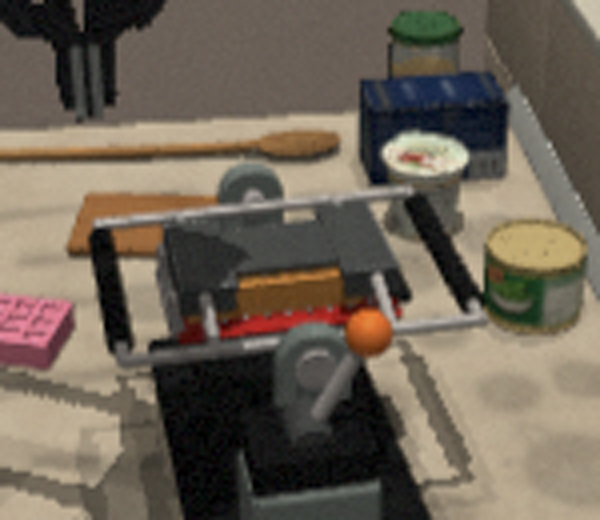

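The side view shows the iron upside down with the waffle in place (240–340, 290) above the shut red lid, the lever to the rear at (370,332), and the bystanders in place. I'm handing in.

```bash
python3 -c "
from rig import manip
print(manip.sign_off())"
```

```text
the job is handed in; nothing more can be done
None
```

The job is handed in, but no verdict came back: the last pictures show the waffle shut inside the turned-over iron, the start lever at the back, and the mug, tub and salt shaker where they stood.

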